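Hang a second headset on the shared headset hook

TASK

The orange headset has finished charging: lift it out of the dock and hang it by its padded strap on the hook, on the near, lip side of the blue headset that already hangs there. The hook has room for just two, so gently slide the blue one back to the stop by feel and lower the orange strap all the way down onto the arm behind the lip, lightly. Keep the blue headset hanging on the arm, upright, leave the other things on the desk alone, and let go of the headset.

Things in the scene. Friction and masses are not known exactly. Their poses are not given: they have to be found in the camera images.
- headset_orange_bow (a point): Centre of the top of the orange headset's steel bow: a level bar here, 9 mm thick (x), 11 mm tall, straight for 34 mm along y, to be pinched across x. Axes of the headset: x through its thickness, y from cup to cup, z up. 22 mm of free air between bow and strap below. 0.2 to 0.31 kg; 176 mm wide over the cups, 187 mm tall, ear cups turned flat.
- headset_orange_pad (a point): Middle of the underside of the orange headset's rubber-padded strap, 46 mm straight below the bow point. The strap is what hangs on the hook: 36 mm wide along x (18 mm either side of this point), 18 mm thick, so it is the widest part of the headset along x; its middle 40 mm (along y) is flat, then it slopes down to the sides.
- headset_orange: Wireless headset with two orange ear cups (discs of 68 mm diameter, 29 mm thick, flat in the y-z plane), standing in the dock. Origin: under its middle, level with the bottom of the cups, 135 mm below the strap's underside and 181 mm below the bow point.
- headset_blue_pad (a point): Middle of the underside of the blue headset's strap, where it rests on the hook's arm; the same build and sizes as the orange one. At the start it hangs loose 2 to 37 mm short of the stop, so less than a strap's width is free in front of it. It slides along the arm at a push of 1 to 3 N on the strap's side; a clear rise above that means the stop. Keep pushes under 10 N.
- headset_blue_bow (a point): Centre of the top of the blue headset's bow (9 mm thick along x). With both straps side by side there are 27 mm of free air between the two bows: room for one finger, opened by a few mm only.
- headset_blue: The blue-cupped wireless headset already hanging on the hook. Origin as for the orange one, 135 mm below its strap's underside. Same mass range.
- hanger: Headset hook screwed to the desk: steel base plate (170 x 130 mm), a column, and in a clamp on it a level flat bar, the arm, pointing to the hanger's -x, 24 mm wide, top 190 mm above the desk. Origin: on the desk under the arm's middle line; +x from the lip to the column, z up. The clamp sets the arm's reach anywhere within +-15 mm; this is not measured, so find the stop by feel.
- hanger_top (a point): Point on the arm's top face, 190 mm above the hanger's origin. Lip at the arm's free end: 6 mm thick, 8 mm high, inner face about 35 mm (+-15) to -x of here. Stop flange: rigid, 20 mm high, face about 40 mm (+-15) to +x. From lip to stop always 75 mm: two straps (36 mm each) and 3 mm over. A strap carried just over the lip still meets the side of the strap hanging behind it.
- dock: White charging dock fixed to the desk, 90 x 210 mm, floor 12 mm above the desk, with a shallow open well (walls to 28 mm above the desk) for each ear cup. Same yaw as the orange headset standing in it. Origin on the desk under its middle.
- phone: Bystander: mobile phone lying flat, 72 x 148 x 9 mm. Origin under its middle.
- stapler: Bystander: stapler, 30 x 120 x 45 mm, long along y. Origin under its middle.
- water_a: Bystander: water bottle with blue label, 64 mm diameter, 210 mm tall. Origin under its middle.
- water_b: Bystander: water bottle with green label, 64 mm diameter, 200 mm tall. Origin under its middle.
- carton: Bystander: red carton, 55 x 85 x 110 mm. Origin under its middle.
- tape: Bystander: roll of grey tape lying flat, 92 mm diameter, 48 mm tall. Origin under its middle.
- mug: Bystander: white mug, 80 mm diameter, 95 mm tall. Origin under its middle.
Things that resemble listed ones, but are neither listed nor needed, are in the scene too. Several things look just like the dock: the one meant starts farthest to the robot's right.

How it is judged:
On the way:
1. the orange headset is lifted clear of its dock (z of headset_orange_pad in the frame of dock above 0.18 m), for 0.1 s.
At the end, for the whole second after the job is handed in: Both headsets hang still on the arm by their straps, released, orange on the lip side of blue, straps side by side (34 to 42 mm between centres), both undersides down on the arm (within 4 mm), within 12 mm of its middle line, in line with it (8 deg) and upright (7 deg) (y of headset_blue_pad in the frame of hanger between -0.012 and 0.012 m and z of headset_blue_pad in the frame of hanger between 0.186 and 0.194 m and angle between the x axis of each of headset_blue, headset_orange and the x axis of hanger, either way round below 0.15 rad and angle between each of headset_blue, headset_orange's own z axis and vertical below 0.12 rad and linear speed of each of headset_blue, headset_orange below 0.02 m/s and angular speed of each of headset_blue, headset_orange below 0.2 rad/s and y of headset_orange_pad in the frame of hanger between -0.012 and 0.012 m and z of headset_orange_pad in the frame of hanger between 0.186 and 0.194 m and x of headset_orange_pad in the frame of headset_blue between -0.042 and -0.034 m); the robot touches nothing.
It fails at once if the orange headset pressed against the blue one with more than 12 N (contact force between headset_orange and headset_blue above 12 N).
It fails at once if either headset pressed against the hanger with more than 20 N (contact force between any of headset_orange, headset_blue and hanger above 20 N).
It fails at once if the blue headset lifted more than 15 mm off the arm, knocked off it, or tipped by more than 17 degrees (z of headset_blue_pad in the frame of hanger above 0.205 m or z of headset_blue_pad in the frame of hanger below 0.175 m or angle between headset_blue's own z axis and vertical above 0.3 rad).
It fails at once if a bystander moved by more than 25 mm (distance of any of phone, stapler, water_a, water_b, carton, tape, mug from where it was at the start of the episode above 0.025 m).
It also fails if it takes over 48 s, if anything falls off the work surface, if the arm or the gripper's body presses on something with over 40 N, if the wrist force passes 120 N, or if a joint passes its speed limit or range.

ROBOT

A 6-joint arm with a two-finger parallel gripper is mounted at the origin on the work surface. World frame = base frame: x ahead of the robot, y to its left, z up, the work surface at z = 0. Lengths are in m, angles in rad, forces in N, time in s.
With the tool pointing down it reaches from about 0.25 to 0.725 m from the base axis. Payload 9.7 kg.
Tool frame: the origin (TCP) lies midway between the tips of the shut fingers; the grasp point (between the pads) lies env.grip_point_offset behind it (env.grip_point_offset is the distance from the TCP to the grasp point, in m); z points along the fingers, y is the line along which they close (so a half turn about z gives the same grasp; the last joint's range is limited). The gripper opens to 85 mm and grips with 20 to 120 N. Pads are 22 mm wide; open, the fingers measure 114 mm over their backs; the gripper's body (76 mm by 85 mm) begins 54 mm behind the grasp point. The pads swing forward as they close: fully open they stand 13 mm farther back than shut.
Start: joints at [-1.114, 0.087, 0.176, 1.66, 0, 1.571], TCP at [0.243, -0.494, 0.231] pointing down, gripper open.
Joint ranges: [-3.13, 3.13], [-0.85, 1.81], [-1.15, 1.24], [-2.2, 2.28], [-1.44, 1.52], [-3.14, 3.14]. Speed limits (rad/s): [2.22, 2.22, 2.57, 3.14, 3.14, 3.14].

INTERFACE

Orientations are given as a rotation vector (axis times angle).
In Python, from cell import env gives the robot as it stands.
- The arm moves only by the tool play_rows, never from a script. Its argument "deltas" is a list of rows, each an object with "linear": the shift along the world's x, y, z in mm, a list of three; "twist": the turn, a rotation vector about the world's x, y, z in degrees, a list of three; "gripper": the finger opening in mm, from 0 to 85.4. A call has 1 to 20 rows; each row shifts and turns the commanded pose from where the row before left it; what a row does not reach is not made up. A row lasts 1/10 s, in which the tool goes at most 50 mm and 8.59 degrees, less where a joint would pass 70% of its speed; a pose out of reach is approached as far as the arm can. A call is refused whole if a number of a shift passes 50 or a number of a turn 8.59, either way. A call with a gripper value outside its range is refused whole. The fingers move at their own pace and stop on an object; the grip force is fixed at half the most. Time passes only in rows, so rows that do not move let the fingers close. It gives the time, the measured TCP pose, the force, the opening and the grip force at its end, in the units of the state.
- env.state(): the state, without advancing time (a new reading comes with each control period).
- env.camera(name): name is "scene" or "side" or "wrist"; returns the picture (420x560x3 uint8, red, green, blue); there is no depth.
- env.camera_model(name): a dict with "mtx" (3x3 intrinsics, pixels), "R" (3x3) and "t" (3): a world point X has camera coordinates R X + t; the wrist camera has in their place "T_tool_cam" (4x4, takes a point from camera to tool coordinates, whose origin is the TCP and whose axes are the flange's). Camera axes: x right, y down, z forward; pixel columns grow to the right and rows downward; lengths in m; the calibration is good to about 2 mm. A picture is of the moment at which its call begins: read the wrist's pose just before it. camera_model takes no time and is no camera call.
- env.sign_off(): hands the job in; it is judged then, once.
The state is a dict: "t": time; "qpos": joint angles; "joint_vel": joint speeds; "tau": joint torques, N m; "tcp_pos": TCP position; "tool_rot": TCP orientation; "force": force on the tool from outside, world axes, zero at the start; "wrist_torque": the same for the moment, N m; "width": finger opening in m; "finger_force": force on a finger pad.
Only numpy, scipy, OpenCV 4.12 (cv2) and the standard library are available. Lean on these libraries where they do the work, as an engineer would, in place of code of your own. Each camera call takes 0.05 s, during which the arm holds its last target. There are 200 camera calls.

## Working session

There is one attempt and no reset: what is moved stays moved. The work goes in short steps, Python scripts to look and compute and a tool call to move; the robot and the scene stay as the last step left them, time stands still between calls to the robot, and variables do not carry over. Pictures are saved under pics/ and viewed, at most 10 in all, crops included, and the job is handed in when it is done.

Besides the shell and the picture viewer there is one more tool, called after "Request:" as a command line: name --argument value ..., lists and objects as JSON in quotes. play_rows: Moves the arm, as the interface text tells. Its arguments: {"type":"object","properties":{"deltas":{"type":"array"}},"required":["deltas"]}

```bash
mkdir -p pics
cat > h.py <<'E'
from cell import env
import numpy as np, cv2
def shot(n,f):
    im=env.camera(n); cv2.imwrite('pics/'+f,im[:,:,::-1]); return im
def ray(n,u,v):
    m=env.camera_model(n); K,R,t=map(np.array,(m['mtx'],m['R'],m['t']))
    return -R.T@t, R.T@np.linalg.inv(K)@np.array([u,v,1.])
def atz(n,u,v,z):
    c,d=ray(n,u,v); return c+d*(z-c[2])/d[2]
def tri(obs):
    A=np.zeros((3,3));b=np.zeros(3)
    for n,u,v in obs:
        c,d=ray(n,u,v); d/=np.linalg.norm(d); P=np.eye(3)-np.outer(d,d); A+=P;b+=P@c
    return np.linalg.solve(A,b)
def proj(n,X):
    m=env.camera_model(n); p=np.array(m['mtx'])@(np.array(m['R'])@X+np.array(m['t'])); return p[:2]/p[2]
E
python3 - <<'E'
from h import *
a=shot('scene','s0.png');b=shot('side','d0.png')
print(env.grip_point_offset,env.state())
for n in('scene','side'):
    c,d=ray(n,280,210);print(n,c,d)
print(env.camera_model('wrist'))
E
```

```text
0.0187 {'t': 0.1, 'qpos': array([-1.11403247e+00,  8.74405854e-02,  1.75219286e-01,  1.65977911e+00,
        2.74148047e-06,  1.57079052e+00]), 'joint_vel': array([ 0.00027943, -0.00095417,  0.00291892, -0.0001938 ,  0.00057853,
        0.00087441]), 'tau': array([ 1.87411292e-04, -5.21561372e+01,  4.65652728e+01,  1.60984613e-02,
        4.78097775e-06, -9.09955205e-07]), 'tcp_pos': array([ 0.24249131, -0.49344373,  0.23063747]), 'tool_rot': array([-3.05887301e+00, -7.11005324e-01,  4.23850631e-04]), 'force': array([-0.08591527, -0.36531048, -0.46231672]), 'wrist_torque': array([ 0.07021272, -0.00478352, -0.03918474]), 'finger_force': 0.0, 'width': 0.08518815615447328}
scene [1.23850944 0.09881031 1.12571532] [-0.62299926 -0.07827666 -0.77836694]
side [0.10549269 1.01320732 0.9812895 ] [ 0.25392887 -0.75363517 -0.60638862]
{'mtx': array([[374.01112362,   0.        , 277.08973821],
       [  0.        , 374.01112362, 206.12781969],
       [  0.        ,   0.        ,   1.        ]]), 'T_tool_cam': array([[-9.40393027e-05, -9.47905986e-01, -3.18550203e-01,
         8.15511969e-02],
       [ 9.99999709e-01, -3.30407040e-04,  6.87978012e-04,
        -9.98724788e-04],
       [-7.57389705e-04, -3.18550046e-01,  9.47905741e-01,
        -1.42219720e-01],
       [ 0.00000000e+00,  0.00000000e+00,  0.00000000e+00,
         1.00000000e+00]])}
```

View pics/s0.png

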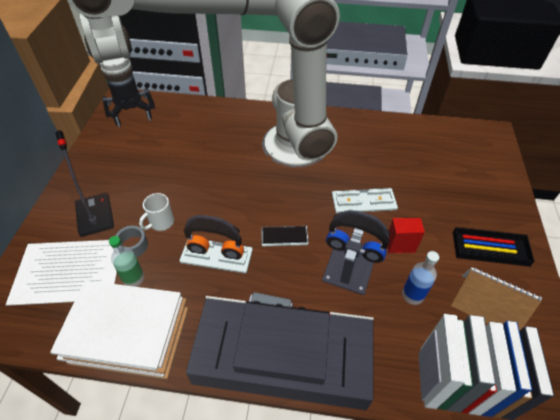

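View pics/d0.png

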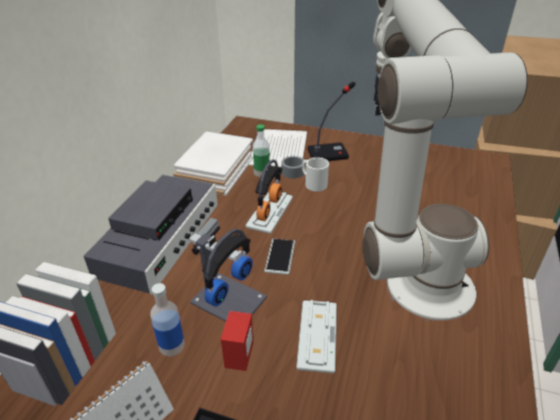

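The two dock candidates are at scene (217,257), which holds the orange headset, and (365,200), which is empty. Image left is -y, the robot's right, so (217,257) is the one meant. I'll confirm it in an enlarged crop.

Run:
```python
from h import *
a=cv2.imread('pics/s0.png');b=cv2.imread('pics/d0.png')
def cr(i,x,y):return cv2.resize(i[y:y+100,x:x+133],(400,300),interpolation=cv2.INTER_CUBIC)
cv2.imwrite('pics/c0.png',np.vstack([np.hstack([cr(a,155,190),cr(a,290,195)]),np.hstack([cr(b,210,140),cr(b,170,215)])]))
for u,v in((217,257),(365,200)):print(atz('scene',u,v,.02))
```

```text
[ 0.5623425  -0.17754645  0.02      ]
[0.27043926 0.26572649 0.02      ]
```

View pics/c0.png

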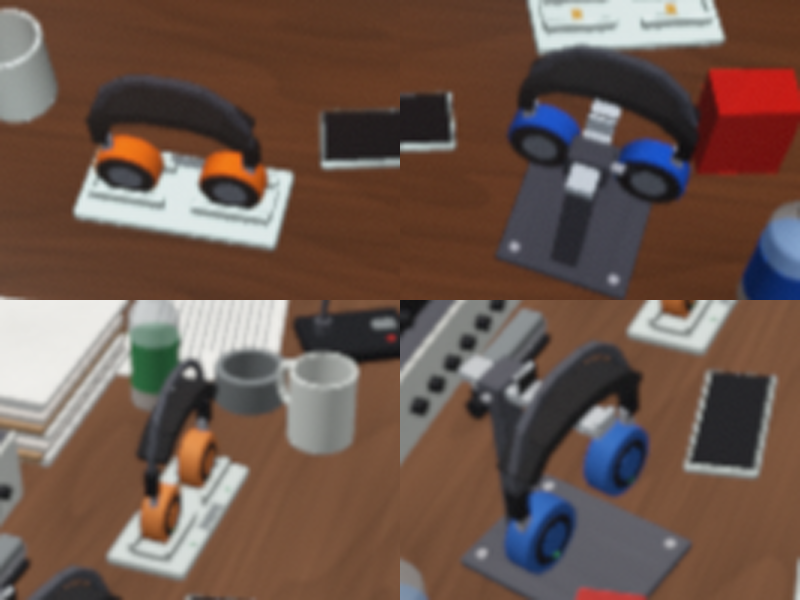

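The crop confirms it: the orange headset stands in the left-hand dock, and the blue one hangs on the hook with its lip end towards the robot. Next I'll make rough measurements.

Run:
```python
from h import *
f=lambda cx,cy,x,y:(x+cx/3.0075,y+cy/3)
P={}
for k,c in dict(dBL=(75,213),dBR=(275,248),dTR=(293,172)).items(): print(k,atz('scene',*f(*c,155,190),.006).round(4))
for k,c in dict(bL=(515,246),bR=(613,280)).items():
    print(k,atz('scene',*f(c[0]-400,c[1],290,195),.012).round(4))
for k,c in dict(near=(83,253),far=(149,189),n2=(270,241)).items(): print('side bolt',k,atz('side',*f(*c,170,215),.012).round(4))
for k,c in dict(dnear=(185,277),dnL=(108,256),dfarR=(248,165)).items(): print('side dock',k,atz('side',*f(c[0],c[1],210,140),.006).round(4))
# arm lip end & clamp
for k,c in dict(lip=(603,103),clamp=(588,175)).items(): print(k,atz('scene',*f(c[0]-400,c[1],290,195),.19).round(4))
# strap tops
print('orange strap ctr',atz('scene',*f(172,85,155,190),.18).round(4))
```

```text
dBL [ 0.5838 -0.2901  0.006 ]
dBR [ 0.5957 -0.0811  0.006 ]
dTR [ 0.5033 -0.0792  0.006 ]
bL [0.5797 0.1624 0.012 ]
bR [0.6041 0.2585 0.012 ]
side bolt near [0.599  0.2601 0.012 ]
side bolt far [0.5752 0.1673 0.012 ]
side bolt n2 [0.4424 0.1933 0.012 ]
side dock dnear [ 0.5025 -0.0776  0.006 ]
side dock dnL [ 0.5945 -0.0854  0.006 ]
side dock dfarR [ 0.4993 -0.2966  0.006 ]
lip [0.5268 0.2211 0.19  ]
clamp [0.6062 0.21   0.19  ]
orange strap ctr [ 0.5376 -0.1795  0.18  ]
```

Request:
play_rows --deltas '[{"linear":[0,0,40],"twist":[0,0,0],"gripper":85},{"linear":[0,0,40],"twist":[0,0,0],"gripper":85},{"linear":[30,31,2],"twist":[0,0,6.2],"gripper":60},{"linear":[30,31,2],"twist":[0,0,6.2],"gripper":60},{"linear":[30,31,2],"twist":[0,0,6.2],"gripper":60},{"linear":[30,31,2],"twist":[0,0,6.2],"gripper":60},{"linear":[30,31,2],"twist":[0,0,6.2],"gripper":60},{"linear":[30,31,2],"twist":[0,0,6.2],"gripper":60},{"linear":[30,31,2],"twist":[0,0,6.2],"gripper":60},{"linear":[30,31,2],"twist":[0,0,6.2],"gripper":60},{"linear":[30,31,2],"twist":[0,0,6.2],"gripper":60},{"linear":[30,31,2],"twist":[0,0,6.2],"gripper":60},{"linear":[0,0,0],"twist":[0,0,0],"gripper":60},{"linear":[0,0,0],"twist":[0,0,0],"gripper":60}]'

```text
t: 1.5
tcp_pos: [0.543, -0.1828, 0.3305]
tool_rot: [-2.254, -2.186, 0.001]
force: [-0.1, -0.3, 0.4]
width: 0.06
finger_force: 0.0
```

```bash
cat >> h.py <<'E'
from scipy.spatial.transform import Rotation as Ro
def wpose():
    s=env.state(); T=np.eye(4); T[:3,:3]=Ro.from_rotvec(s['tool_rot']).as_matrix(); T[:3,3]=s['tcp_pos']
    return T@np.array(env.camera_model('wrist')['T_tool_cam'])
def watz(T,u,v,z):
    K=np.array(env.camera_model('wrist')['mtx']); d=T[:3,:3]@np.linalg.inv(K)@np.array([u,v,1.]); c=T[:3,3]
    return c+d*(z-c[2])/d[2]
def wproj(T,X):
    K=np.array(env.camera_model('wrist')['mtx']); p=K@(T[:3,:3].T@(np.asarray(X)-T[:3,3])); return p[:2]/p[2]
E
python3 - <<'E'
from h import *
T=wpose();s=env.state();np.save('T1.npy',T);print(s['t'],s['tcp_pos'],s['tool_rot'],s['qpos'],s['width'])
shot('wrist','w1.png')
a=cv2.imread('pics/w1.png');print(wproj(T,[.545,-.187,.193]))
print('carton',atz('scene',407,250,0),atz('side',236,366,0), 'mug',atz('scene',158,227,0))
E
```

```text
1.5 [ 0.5430289  -0.18284608  0.33049926] [-2.25423875e+00 -2.18639827e+00  1.30498317e-03] [-3.24702064e-01  2.14036120e-01  5.17092378e-01  1.87531906e+00
 -1.79060900e-04  1.27664641e+00] 0.059965147235085274
[280.97923235 197.15335024]
carton [0.44141586 0.401238   0.        ] [0.42233384 0.41327369 0.        ] mug [ 0.46395399 -0.39945639  0.        ]
```

View pics/w1.png

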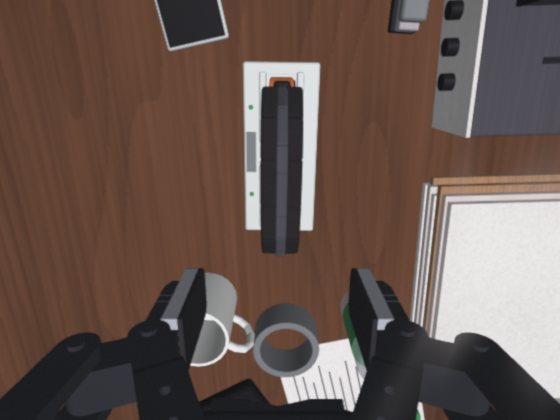

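The wrist view shows the orange headset with its bow as a grey bar running from (283,88) to (280,253), and dock corners at (246,63), (319,64), (313,230) and (247,230).

Run:
```python
from h import *
T=np.load('T1.npy')
c=np.array([watz(T,u,v,.012) for u,v in((246,63),(319,64),(313,230),(247,230))]);print(c.round(4),c.mean(0))
print('y-edges',c[0]-c[3],c[1]-c[2])
im=cv2.imread('pics/w1.png')
for z,v in((.1985,170),(.1985,185),(.1985,200),(.1985,150),(.1985,215)):
    print(v,im[v,255:310].mean(1).astype(int).tolist())
for u,v in((282.5,150),(281.5,200)):print(watz(T,u,v,.1985))
```

```text
[[ 0.5091 -0.0802  0.012 ]
 [ 0.5931 -0.0839  0.012 ]
 [ 0.5862 -0.29    0.012 ]
 [ 0.4986 -0.2873  0.012 ]] [ 0.5467307  -0.18534605  0.012     ]
y-edges [0.01051432 0.20712338 0.        ] [0.0069247  0.20608505 0.        ]
170 [150, 192, 218, 207, 163, 108, 51, 39, 42, 43, 43, 44, 44, 43, 43, 44, 44, 43, 43, 43, 47, 59, 75, 83, 85, 84, 83, 82, 83, 82, 82, 79, 67, 48, 43, 42, 43, 44, 43, 43, 42, 43, 43, 43, 42, 43, 71, 159, 217, 222, 223, 223, 223, 223, 223]
185 [221, 221, 220, 212, 173, 109, 50, 40, 42, 43, 43, 44, 45, 43, 44, 44, 42, 43, 43, 43, 48, 61, 75, 82, 83, 84, 83, 82, 82, 82, 81, 76, 61, 45, 43, 44, 43, 44, 44, 43, 44, 44, 43, 43, 43, 54, 111, 184, 220, 223, 222, 222, 223, 222, 222]
200 [221, 221, 220, 211, 172, 109, 50, 40, 42, 43, 44, 43, 43, 43, 44, 44, 43, 44, 45, 45, 50, 64, 75, 81, 83, 84, 83, 82, 82, 83, 81, 70, 52, 45, 44, 44, 44, 44, 44, 43, 43, 44, 43, 43, 43, 73, 162, 218, 222, 222, 222, 222, 222, 222, 222]
150 [155, 198, 220, 220, 198, 130, 57, 40, 43, 44, 44, 44, 43, 44, 44, 44, 44, 43, 43, 45, 46, 56, 72, 81, 84, 84, 83, 82, 82, 83, 82, 78, 69, 50, 44, 45, 45, 45, 44, 44, 43, 44, 43, 45, 44, 43, 53, 109, 182, 221, 223, 224, 224, 224, 224]
215 [220, 220, 219, 214, 187, 132, 57, 40, 42, 44, 44, 44, 44, 43, 44, 44, 45, 44, 44, 45, 51, 64, 76, 81, 82, 82, 82, 82, 81, 81, 78, 66, 48, 44, 44, 45, 44, 45, 45, 44, 45, 44, 44, 44, 58, 130, 196, 220, 221, 221, 221, 221, 221, 221, 221]
[ 0.54711474 -0.14900582  0.1985    ]
[ 0.54534004 -0.18759969  0.1985    ]
```

Request:
play_rows --deltas '[{"linear":[2.5,-2.5,-16],"twist":[0,0,-0.7],"gripper":45},{"linear":[0,0,-40],"twist":[0,0,0],"gripper":40},{"linear":[0,0,-40],"twist":[0,0,0],"gripper":40},{"linear":[0,0,-30],"twist":[0,0,0],"gripper":40},{"linear":[0,0,-20],"twist":[0,0,0],"gripper":40},{"linear":[0,0,-10],"twist":[0,0,0],"gripper":40},{"linear":[0,0,0],"twist":[0,0,0],"gripper":30},{"linear":[0,0,0],"twist":[0,0,0],"gripper":20},{"linear":[0,0,0],"twist":[0,0,0],"gripper":14},{"linear":[0,0,0],"twist":[0,0,0],"gripper":8},{"linear":[0,0,0],"twist":[0,0,0],"gripper":0},{"linear":[0,0,0],"twist":[0,0,0],"gripper":0},{"linear":[0,0,0],"twist":[0,0,0],"gripper":0},{"linear":[0,0,0],"twist":[0,0,0],"gripper":0}]'

```text
t: 2.95
tcp_pos: [0.5457, -0.1864, 0.1769]
tool_rot: [2.268, 2.17, 0.002]
force: [-0.7, -1.2, 5.9]
width: 0.0077
finger_force: 58.9
```

Request:
play_rows --deltas '[{"linear":[0,0,10],"twist":[0,0,0],"gripper":0},{"linear":[0,0,20],"twist":[0,0,0],"gripper":0},{"linear":[0,0,40],"twist":[0,0,0],"gripper":0},{"linear":[0,0,40],"twist":[0,0,0],"gripper":0},{"linear":[0,0,0],"twist":[0,0,0],"gripper":0},{"linear":[0,0,0],"twist":[0,0,0],"gripper":0}]'

```text
t: 3.55
tcp_pos: [0.5455, -0.1862, 0.286]
tool_rot: [2.269, 2.171, 0.001]
force: [-0.2, -0.2, -3.2]
width: 0.0078
finger_force: 58.8
```

Run:
```python
from h import *
T=wpose();np.save('T2.npy',T);print(env.state()['tcp_pos'],env.state()['qpos'])
a=shot('wrist','w2.png');b=shot('side','d2.png')
cv2.imwrite('pics/c2.png',np.hstack([cv2.resize(a,(400,300)),cv2.resize(b[100:310,150:430],(400,300))])[:,:,::-1])
```

```text
[ 0.5455038  -0.18615015  0.28604731] [-3.28891991e-01  1.80723134e-01  3.87988972e-01  1.77663159e+00
  7.76535262e-05  1.28589808e+00]
```

View pics/c2.png

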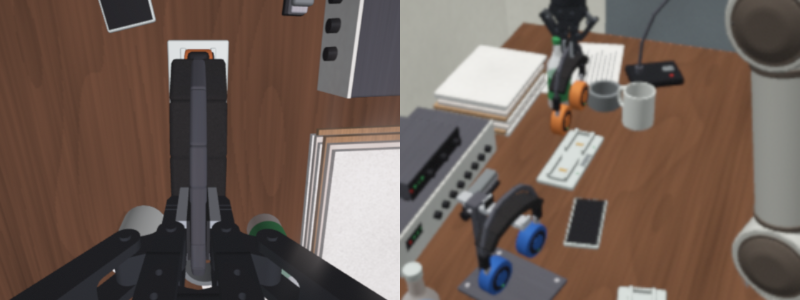

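The headset is held upright, with the dock below it empty. Next I'll carry it to the lip side of the hook.

Request:
play_rows --deltas '[{"linear":[-30,15,0],"twist":[0,0,-1],"gripper":0},{"linear":[-30,28,0],"twist":[0,0,-1],"gripper":0},{"linear":[-30,38,0],"twist":[0,0,-1],"gripper":0},{"linear":[-30,38,0],"twist":[0,0,-1],"gripper":0},{"linear":[-20,40,0],"twist":[0,0,-1],"gripper":0},{"linear":[-10,40,0],"twist":[0,0,-1],"gripper":0},{"linear":[0,40,0],"twist":[0,0,-1],"gripper":0},{"linear":[0,40,0],"twist":[0,0,-1],"gripper":0},{"linear":[0,40,0],"twist":[0,0,-1],"gripper":0},{"linear":[0,40,0],"twist":[0,0,-1],"gripper":0},{"linear":[0,38,0],"twist":[0,0,-1],"gripper":0},{"linear":[0,28,0],"twist":[0,0,0],"gripper":0},{"linear":[0,15,0],"twist":[0,0,0],"gripper":0},{"linear":[0,3,0],"twist":[0,0,0],"gripper":0},{"linear":[0,0,0],"twist":[0,0,0],"gripper":0},{"linear":[0,0,0],"twist":[0,0,0],"gripper":0},{"linear":[0,0,0],"twist":[0,0,0],"gripper":0}]'

```text
t: 5.35
tcp_pos: [0.3952, 0.2559, 0.2855]
tool_rot: [2.469, 1.943, 0.0]
force: [0.0, -0.5, -1.2]
width: 0.0077
finger_force: 58.9
```

Run:
```python
from h import *
T=wpose();np.save('T3.npy',T);print(env.state())
a=shot('wrist','w3.png')
```

```text
{'t': 5.35, 'qpos': array([ 5.74658570e-01, -7.45060740e-02,  1.20328385e-01,  1.76533162e+00,
       -1.63322119e-04,  2.38291149e+00]), 'joint_vel': array([ 0.0006487 , -0.00055838,  0.00277624, -0.00235988,  0.00073121,
        0.00399756]), 'tau': array([ 2.50601862e-01, -4.14682782e+01,  4.64657807e+01, -1.16880593e-02,
        7.51083135e-03, -1.00095500e-02]), 'tcp_pos': array([0.39524845, 0.25589194, 0.28549334]), 'tool_rot': array([2.46878201e+00, 1.94255632e+00, 4.44348006e-04]), 'force': array([ 0.00958211, -0.48606594, -1.2448756 ]), 'wrist_torque': array([ 0.00809057, -0.03885091,  0.03056273]), 'finger_force': 58.915629386901855, 'width': 0.007687053888206185}
```

View pics/w3.png

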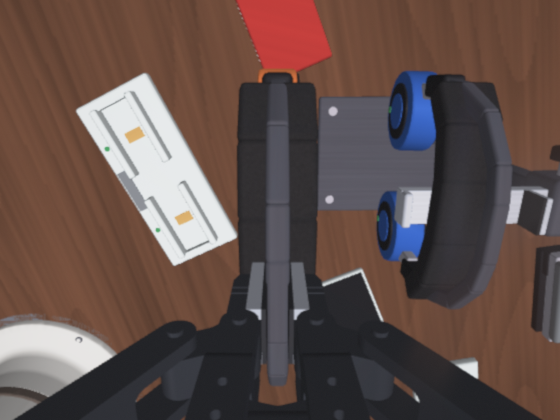

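Run:
```python
from h import *
a=cv2.imread('pics/w3.png');cv2.imwrite('pics/c3.png',cv2.resize(a[140:290,370:560],(760,600),interpolation=cv2.INTER_CUBIC))
T=np.load('T3.npy')
for n,u,v,z in(('bolt',332,111,.012),('bolt',329,199,.012),('lip tl',398,188,.198),('lip bl',400,227,.198),('arm t',514,188,.19),('arm b',514,223,.19),('armL t',425,190,.19),('armL b',425,222,.19)):
    print(n,watz(T,u,v,z).round(4))
print(Ro.from_rotvec(env.state()['tool_rot']).as_matrix().round(3))
```

```text
bolt [0.4642 0.2917 0.012 ]
bolt [0.4418 0.1945 0.012 ]
lip tl [0.4735 0.2548 0.198 ]
lip bl [0.4712 0.2278 0.198 ]
arm t [0.55   0.2339 0.19  ]
arm b [0.549  0.2087 0.19  ]
armL t [0.4927 0.2464 0.19  ]
armL b [0.4902 0.2237 0.19  ]
[[ 0.235  0.972  0.   ]
 [ 0.972 -0.235  0.   ]
 [ 0.     0.    -1.   ]]
```

View pics/c3.png

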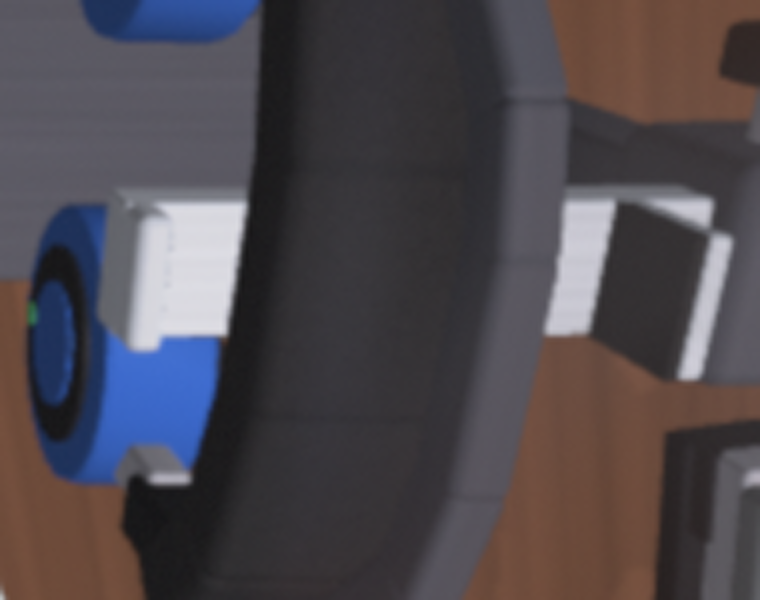

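The crop shows these features (full-picture pixels):
- Lip top: (403–412, 191–227)
- Arm edges: v ≈ 190 and 223
- Stop base edge: from (524,190) to (518,223)
- Blue strap's front lower edge: (432,190) to (427,224)

Run:
```python
from h import *
T=np.load('T3.npy')
R=Ro.from_rotvec(env.state()['tool_rot']).as_matrix(); ex=R[:,1]; ey=R[:,0]; tcp=env.state()['tcp_pos']
f=lambda x,y:(370+x/4,140+y/4)
for n,c,z in(('lip out t',(137,203),.198),('lip out b',(130,345),.198),('lip in t',(170,215),.198),('lip in b',(158,350),.198),('strap t',(248,200),.19),('strap b',(228,335),.19),('stop t',(615,199),.19),('stop b',(592,333),.19),('arm t1',(200,203),.19),('arm b1',(200,335),.19),('arm t2',(580,199),.19),('arm b2',(560,333),.19)):
    X=watz(T,*f(*c),z); print(n,X.round(4),'along',((X-tcp)@ex*1000).round(1),'across',((X-tcp)@ey*1000).round(1))
# orange strap edges vs TCP, bow bar
im=cv2.imread('pics/w3.png');print(im[200,225:335].mean(1).astype(int).tolist())
```

```text
lip out t [0.4771 0.252  0.198 ] along 80.5 across 15.4
lip out b [0.4728 0.228  0.198 ] along 81.9 across -9.0
lip in t [0.482  0.2488 0.198 ] along 86.0 across 13.4
lip in b [0.4772 0.226  0.198 ] along 86.7 across -9.9
strap t [0.4972 0.2453 0.19  ] along 101.6 across 13.6
strap b [0.4913 0.2221 0.19  ] along 101.3 across -10.4
stop t [0.5562 0.2312 0.19  ] along 162.2 across 13.7
stop b [0.5516 0.2079 0.19  ] along 163.3 across -10.0
arm t1 [0.4894 0.2466 0.19  ] along 93.7 across 13.0
arm b1 [0.4867 0.2232 0.19  ] along 96.6 across -10.4
arm t2 [0.5506 0.2325 0.19  ] along 156.4 across 13.7
arm b2 [0.5463 0.2091 0.19  ] along 157.8 across -10.0
[81, 79, 79, 79, 80, 80, 82, 83, 85, 85, 85, 79, 60, 40, 41, 42, 44, 47, 48, 48, 49, 48, 48, 48, 47, 49, 49, 48, 47, 49, 48, 48, 48, 49, 49, 49, 49, 48, 49, 49, 55, 67, 78, 83, 87, 90, 92, 92, 91, 93, 92, 92, 91, 91, 90, 90, 90, 91, 89, 90, 89, 88, 87, 81, 64, 50, 49, 49, 49, 48, 49, 49, 49, 49, 49, 48, 49, 49, 49, 49, 49, 49, 50, 49, 49, 49, 48, 48, 48, 48, 49, 47, 58, 81, 94, 95, 95, 94, 94, 102, 148, 191, 198, 199, 199, 199, 198, 186, 148, 102]
```

Run:
```python
from h import *
T=np.load('T3.npy')
R=Ro.from_rotvec(env.state()['tool_rot']).as_matrix(); ex=R[:,1]; ey=R[:,0]; tcp=env.state()['tcp_pos']
for n,u,v,z in(('carton BR',331,54,.11),('carton BL',263,76,.11),('cartonTL',238,0,.11),('cup end',278,70,.16)):
    X=watz(T,u,v,z); print(n,X.round(3),((X-tcp)@ex*1000).round(1),((X-tcp)@ey*1000).round(1))
```

```text
carton BR [0.46  0.345 0.11 ] 41.7 101.9
carton BL [0.404 0.342 0.11 ] -12.1 85.6
cartonTL [0.399 0.399 0.11 ] -30.4 139.8
cup end [0.416 0.342 0.16 ] -0.2 88.9
```

Request:
play_rows --deltas '[{"linear":[15,-3,0],"twist":[0,0,0],"gripper":0},{"linear":[21,-4.5,0],"twist":[0,0,0],"gripper":0},{"linear":[15,-3,0],"twist":[0,0,0],"gripper":0},{"linear":[5.8,-1.5,-6],"twist":[0,0,0],"gripper":0},{"linear":[0,0,-14],"twist":[0,0,0],"gripper":0},{"linear":[0,0,-14],"twist":[0,0,0],"gripper":0},{"linear":[0,0,-12],"twist":[0,0,0],"gripper":0},{"linear":[0,0,-6],"twist":[0,0,0],"gripper":0},{"linear":[0,0,-2],"twist":[0,0,0],"gripper":0},{"linear":[0,0,0],"twist":[0,0,0],"gripper":0},{"linear":[0,0,0],"twist":[0,0,0],"gripper":0},{"linear":[0,0,0],"twist":[0,0,0],"gripper":0}]'

```text
t: 6.6
tcp_pos: [0.452, 0.245, 0.2319]
tool_rot: [2.467, 1.944, 0.002]
force: [-0.0, -1.1, -2.5]
width: 0.0079
finger_force: 58.9
```

Run:
```python
from h import *
print(env.state()['force'],env.state()['tcp_pos'])
a=shot('wrist','w4.png');b=shot('side','d4.png')
cv2.imwrite('pics/c4.png',np.hstack([cv2.resize(a[120:320,290:490],(400,400),interpolation=2),cv2.resize(b[200:300,180:280],(400,400),interpolation=2)])[:,:,::-1])
```

```text
[-0.04144742 -1.11659754 -2.53275431] [0.4520378  0.24502953 0.23191569]
```

View pics/c4.png

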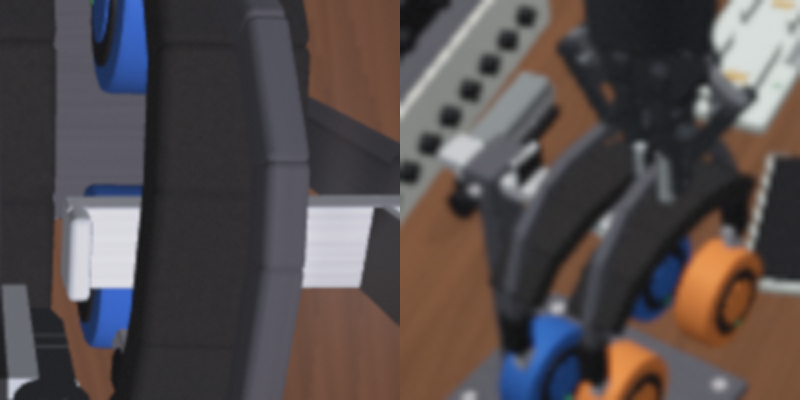

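Orange is just in front of the lip, and blue sits about 15 mm behind it. Next I'll move forward over the lip.

Request:
play_rows --deltas '[{"linear":[2.9,-0.7,0],"twist":[0,0,0],"gripper":0},{"linear":[2.9,-0.7,0],"twist":[0,0,0],"gripper":0},{"linear":[2.9,-0.7,0],"twist":[0,0,0],"gripper":0},{"linear":[2.9,-0.7,0],"twist":[0,0,0],"gripper":0},{"linear":[0,0,0],"twist":[0,0,0],"gripper":0}]'

```text
t: 7.2
tcp_pos: [0.4639, 0.242, 0.2311]
tool_rot: [2.468, 1.944, -0.0]
force: [-0.4, 0.3, -3.7]
width: 0.0074
finger_force: 58.9
```

Request:
play_rows --deltas '[{"linear":[2.9,-0.7,0],"twist":[0,0,0],"gripper":0},{"linear":[2.9,-0.7,0],"twist":[0,0,0],"gripper":0},{"linear":[2.0,-0.5,0],"twist":[0,0,0],"gripper":0},{"linear":[2.0,-0.5,0],"twist":[0,0,0],"gripper":0},{"linear":[1.0,-0.2,0],"twist":[0,0,0],"gripper":0},{"linear":[0,0,0],"twist":[0,0,0],"gripper":0}]'

```text
t: 7.8
tcp_pos: [0.4744, 0.2395, 0.2312]
tool_rot: [-2.468, -1.944, 0.0]
force: [0.6, 0.7, -2.5]
width: 0.008
finger_force: 58.9
```

Request:
play_rows --deltas '[{"linear":[1.0,-0.2,0],"twist":[0,0,0],"gripper":0},{"linear":[1.0,-0.3,0],"twist":[0,0,0],"gripper":0},{"linear":[1.0,-0.2,0],"twist":[0,0,0],"gripper":0},{"linear":[1.0,-0.3,0],"twist":[0,0,0],"gripper":0},{"linear":[1.0,-0.2,0],"twist":[0,0,0],"gripper":0},{"linear":[1.0,-0.2,0],"twist":[0,0,0],"gripper":0}]'

```text
t: 8.4
tcp_pos: [0.4803, 0.2381, 0.2314]
tool_rot: [-2.467, -1.944, -0.0]
force: [-2.8, 1.0, -1.5]
width: 0.0079
finger_force: 59.1
```

Contact at about 3 N and blue is sliding. Pushing on in short steps.

Request:
play_rows --deltas '[{"linear":[1.0,-0.2,0],"twist":[0,0,0],"gripper":0},{"linear":[1.0,-0.3,0],"twist":[0,0,0],"gripper":0},{"linear":[1.0,-0.2,0],"twist":[0,0,0],"gripper":0},{"linear":[1.0,-0.3,0],"twist":[0,0,0],"gripper":0},{"linear":[1.0,-0.2,0],"twist":[0,0,0],"gripper":0},{"linear":[1.0,-0.3,0],"twist":[0,0,0],"gripper":0},{"linear":[1.0,-0.2,0],"twist":[0,0,0],"gripper":0}]'

```text
t: 9.1
tcp_pos: [0.4874, 0.2364, 0.2313]
tool_rot: [-2.468, -1.944, -0.0]
force: [-2.8, 1.0, 0.2]
width: 0.008
finger_force: 59.2
```

Request:
play_rows --deltas '[{"linear":[1.0,-0.2,0],"twist":[0,0,0],"gripper":0},{"linear":[1.0,-0.3,0],"twist":[0,0,0],"gripper":0},{"linear":[1.0,-0.2,0],"twist":[0,0,0],"gripper":0},{"linear":[1.0,-0.3,0],"twist":[0,0,0],"gripper":0},{"linear":[1.0,-0.2,0],"twist":[0,0,0],"gripper":0},{"linear":[1.0,-0.3,0],"twist":[0,0,0],"gripper":0}]'

```text
t: 9.7
tcp_pos: [0.4934, 0.2349, 0.2313]
tool_rot: [-2.468, -1.944, -0.0]
force: [-2.7, 0.6, -0.2]
width: 0.0077
finger_force: 59.2
```

Run:
```python
from h import *
print(env.state()['force'],env.state()['tcp_pos'])
a=shot('wrist','w5.png');b=shot('side','d5.png')
cv2.imwrite('pics/c5.png',np.hstack([cv2.resize(a[70:320,240:490],(400,400),interpolation=2),cv2.resize(b[200:300,180:280],(400,400),interpolation=2)])[:,:,::-1])
```

```text
[-2.74032561  0.56902127 -0.2156809 ] [0.49336114 0.23491525 0.23129312]
```

View pics/c5.png

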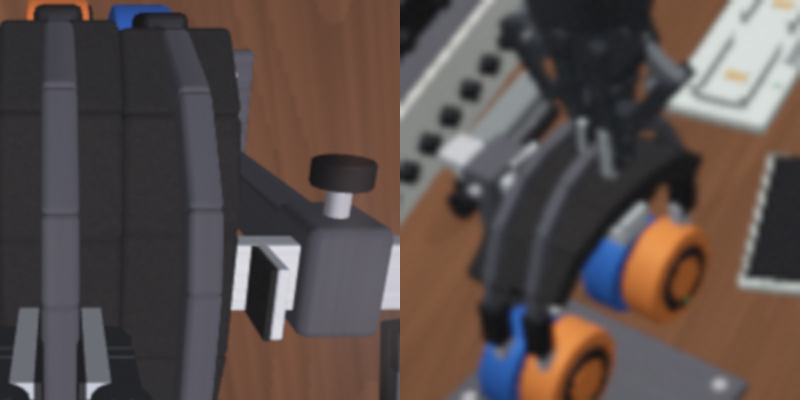

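Both straps are side by side and parallel, with blue's back edge still short of the stop, so I'll keep going.

Request:
play_rows --deltas '[{"linear":[1.0,-0.2,0],"twist":[0,0,0],"gripper":0},{"linear":[1.0,-0.3,0],"twist":[0,0,0],"gripper":0},{"linear":[1.0,-0.2,0],"twist":[0,0,0],"gripper":0},{"linear":[1.0,-0.3,0],"twist":[0,0,0],"gripper":0},{"linear":[0.5,-0.1,0],"twist":[0,0,0],"gripper":0}]'

```text
t: 10.3
tcp_pos: [0.4979, 0.2338, 0.2313]
tool_rot: [-2.468, -1.944, 0.0]
force: [-3.4, 0.6, -1.2]
width: 0.0078
finger_force: 59.1
```

Request:
play_rows --deltas '[{"linear":[0.5,-0.1,0],"twist":[0,0,0],"gripper":0},{"linear":[0.5,-0.1,0],"twist":[0,0,0],"gripper":0},{"linear":[0.5,-0.1,0],"twist":[0,0,0],"gripper":0}]'

```text
t: 10.6
tcp_pos: [0.4993, 0.2335, 0.2313]
tool_rot: [2.468, 1.944, -0.0]
force: [-2.3, 0.4, -2.1]
width: 0.0074
finger_force: 59.0
```

Request:
play_rows --deltas '[{"linear":[0.5,-0.1,0],"twist":[0,0,0],"gripper":0},{"linear":[0.5,-0.1,0],"twist":[0,0,0],"gripper":0}]'

```text
t: 10.8
tcp_pos: [0.5003, 0.2332, 0.2312]
tool_rot: [2.468, 1.944, -0.0]
force: [-0.9, 0.4, -2.1]
width: 0.0077
finger_force: 59.0
```

Request:
play_rows --deltas '[{"linear":[0.5,-0.1,0],"twist":[0,0,0],"gripper":0},{"linear":[0.5,-0.1,0],"twist":[0,0,0],"gripper":0}]'

```text
t: 11.0
tcp_pos: [0.5014, 0.2331, 0.2312]
tool_rot: [2.468, 1.944, -0.0]
force: [-1.3, 1.0, -1.4]
width: 0.0075
finger_force: 59.0
```

Request:
play_rows --deltas '[{"linear":[0.5,-0.1,0],"twist":[0,0,0],"gripper":0}]'

```text
t: 11.1
tcp_pos: [0.5018, 0.233, 0.2312]
tool_rot: [2.468, 1.944, -0.0]
force: [-2.1, -0.1, -1.4]
width: 0.008
finger_force: 59.0
```

Request:
play_rows --deltas '[{"linear":[0.5,-0.1,0],"twist":[0,0,0],"gripper":0}]'

```text
t: 11.2
tcp_pos: [0.5023, 0.2329, 0.2312]
tool_rot: [-2.468, -1.944, 0.0]
force: [-2.7, 0.5, -0.9]
width: 0.0076
finger_force: 59.1
```

Request:
play_rows --deltas '[{"linear":[0.5,-0.1,0],"twist":[0,0,0],"gripper":0}]'

```text
t: 11.3
tcp_pos: [0.5026, 0.2328, 0.2313]
tool_rot: [-2.467, -1.944, 0.001]
force: [-4.5, 0.6, -0.6]
width: 0.0078
finger_force: 59.2
```

Request:
play_rows --deltas '[{"linear":[0.5,-0.1,0],"twist":[0,0,0],"gripper":0}]'

```text
t: 11.4
tcp_pos: [0.5028, 0.2328, 0.2314]
tool_rot: [-2.467, -1.944, 0.001]
force: [-7.2, 1.0, 1.1]
width: 0.0078
finger_force: 59.3
```

Request:
play_rows --deltas '[{"linear":[0,0,0],"twist":[0,0,0],"gripper":0}]'

```text
t: 11.5
tcp_pos: [0.5028, 0.2328, 0.2314]
tool_rot: [-2.467, -1.944, 0.001]
force: [-5.3, 0.4, 0.7]
width: 0.0076
finger_force: 59.2
```

The force rose from 2.5 to 7 N, so that's the stop. I'll back off slightly and lower.

Request:
play_rows --deltas '[{"linear":[-0.8,0.2,0],"twist":[0,0,0],"gripper":0},{"linear":[-0.7,0.2,0],"twist":[0,0,0],"gripper":0},{"linear":[0,0,0],"twist":[0,0,0],"gripper":0}]'

```text
t: 11.8
tcp_pos: [0.5021, 0.2331, 0.2313]
tool_rot: [2.467, 1.944, 0.001]
force: [-0.6, 0.2, -2.2]
width: 0.0075
finger_force: 58.9
```

Request:
play_rows --deltas '[{"linear":[0,0,-1],"twist":[0,0,0],"gripper":0},{"linear":[0,0,-1],"twist":[0,0,0],"gripper":0},{"linear":[0,0,-1],"twist":[0,0,0],"gripper":0},{"linear":[0,0,-1],"twist":[0,0,0],"gripper":0}]'

```text
t: 12.2
tcp_pos: [0.5019, 0.2331, 0.2272]
tool_rot: [2.468, 1.944, 0.0]
force: [0.3, 1.0, -2.5]
width: 0.008
finger_force: 58.9
```

Request:
play_rows --deltas '[{"linear":[0,0,-1],"twist":[0,0,0],"gripper":0},{"linear":[0,0,-1],"twist":[0,0,0],"gripper":0},{"linear":[0,0,-1],"twist":[0,0,0],"gripper":0}]'

```text
t: 12.5
tcp_pos: [0.5018, 0.2331, 0.2242]
tool_rot: [-2.468, -1.944, 0.0]
force: [0.2, -0.5, -2.5]
width: 0.0073
finger_force: 58.9
```

Request:
play_rows --deltas '[{"linear":[0,0,-1],"twist":[0,0,0],"gripper":0},{"linear":[0,0,-1],"twist":[0,0,0],"gripper":0}]'

```text
t: 12.7
tcp_pos: [0.5018, 0.2331, 0.2222]
tool_rot: [2.468, 1.944, 0.0]
force: [0.4, 0.3, -2.0]
width: 0.0076
finger_force: 58.9
```

Request:
play_rows --deltas '[{"linear":[0,0,-1],"twist":[0,0,0],"gripper":0},{"linear":[0,0,-0.5],"twist":[0,0,0],"gripper":0}]'

```text
t: 12.9
tcp_pos: [0.5018, 0.2331, 0.2207]
tool_rot: [-2.468, -1.944, 0.0]
force: [-0.2, -0.4, -2.1]
width: 0.0076
finger_force: 58.9
```

Request:
play_rows --deltas '[{"linear":[0,0,-0.5],"twist":[0,0,0],"gripper":0},{"linear":[0,0,0],"twist":[0,0,0],"gripper":0}]'

```text
t: 13.1
tcp_pos: [0.5018, 0.2331, 0.2202]
tool_rot: [-2.468, -1.944, 0.0]
force: [-1.5, -1.2, -2.6]
width: 0.0076
finger_force: 58.9
```

Request:
play_rows --deltas '[{"linear":[0,0,-0.5],"twist":[0,0,0],"gripper":0},{"linear":[0,0,-0.5],"twist":[0,0,0],"gripper":0}]'

```text
t: 13.3
tcp_pos: [0.5018, 0.2332, 0.2199]
tool_rot: [2.468, 1.944, 0.001]
force: [-1.4, -1.1, 4.9]
width: 0.0073
finger_force: 59.9
```

Request:
play_rows --deltas '[{"linear":[0,0,-0.5],"twist":[0,0,0],"gripper":0},{"linear":[0,0,-0.5],"twist":[0,0,0],"gripper":0}]'

```text
t: 13.5
tcp_pos: [0.5019, 0.2332, 0.2198]
tool_rot: [2.467, 1.944, 0.003]
force: [-3.7, -1.3, 11.6]
width: 0.0076
finger_force: 60.8
```

Request:
play_rows --deltas '[{"linear":[0,0,-0.5],"twist":[0,0,0],"gripper":0},{"linear":[0,0,0],"twist":[0,0,0],"gripper":0}]'

```text
t: 13.7
tcp_pos: [0.5019, 0.2332, 0.2198]
tool_rot: [2.467, 1.944, 0.004]
force: [-4.1, -1.1, 11.4]
width: 0.0077
finger_force: 60.7
```

Orange is down on the arm. I'll relieve the press, open a few millimetres and lift away.

Request:
play_rows --deltas '[{"linear":[0,0,0.8],"twist":[0,0,0],"gripper":0},{"linear":[0,0,0.6],"twist":[0,0,0],"gripper":0},{"linear":[0,0,0],"twist":[0,0,0],"gripper":0}]'

```text
t: 14.0
tcp_pos: [0.5019, 0.2332, 0.2199]
tool_rot: [2.468, 1.944, 0.002]
force: [-2.4, -0.2, 6.6]
width: 0.0077
finger_force: 60.2
```

Request:
play_rows --deltas '[{"linear":[0,0,0],"twist":[0,0,0],"gripper":10},{"linear":[0,0,0],"twist":[0,0,0],"gripper":13},{"linear":[0,0,0],"twist":[0,0,0],"gripper":16},{"linear":[0,0,0],"twist":[0,0,0],"gripper":18},{"linear":[0,0,0],"twist":[0,0,0],"gripper":18},{"linear":[0,0,0],"twist":[0,0,0],"gripper":18}]'

```text
t: 14.6
tcp_pos: [0.5018, 0.2331, 0.2191]
tool_rot: [-2.468, -1.944, 0.0]
force: [-0.6, 0.5, 0.4]
width: 0.018
finger_force: 0.0
```

Run:
```python
from h import *
print(env.state()['force'],env.state()['tcp_pos'])
a=shot('wrist','w6.png');b=shot('side','d6.png')
cv2.imwrite('pics/c6.png',np.hstack([cv2.resize(a[70:320,200:450],(400,400),interpolation=2),cv2.resize(b[200:300,180:280],(400,400),interpolation=2)])[:,:,::-1])
```

```text
[-0.59661759  0.49080585  0.35315958] [0.50179813 0.23307723 0.21909348]
```

View pics/c6.png

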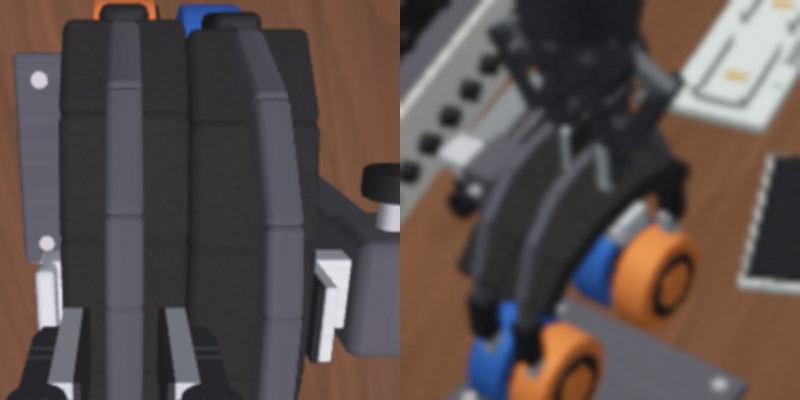

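Both straps sit between the lip and the stop, and the fingers are free of the bow. Lifting straight up.

Request:
play_rows --deltas '[{"linear":[0,0,2],"twist":[0,0,0],"gripper":18},{"linear":[0,0,4],"twist":[0,0,0],"gripper":18},{"linear":[0,0,6],"twist":[0,0,0],"gripper":18},{"linear":[0,0,10],"twist":[0,0,0],"gripper":18},{"linear":[0,0,15],"twist":[0,0,0],"gripper":18},{"linear":[0,0,25],"twist":[0,0,0],"gripper":18},{"linear":[0,0,30],"twist":[0,0,0],"gripper":18},{"linear":[0,0,30],"twist":[0,0,0],"gripper":18},{"linear":[0,0,0],"twist":[0,0,0],"gripper":18},{"linear":[0,0,0],"twist":[0,0,0],"gripper":18},{"linear":[0,0,0],"twist":[0,0,0],"gripper":18},{"linear":[0,0,0],"twist":[0,0,0],"gripper":18}]'

```text
t: 15.9
tcp_pos: [0.5016, 0.233, 0.3402]
tool_rot: [-2.467, -1.944, 0.003]
force: [-0.9, 0.2, -1.0]
width: 0.0181
finger_force: 0.0
```

Run:
```python
from h import *
print(env.state()['force'],env.state()['tcp_pos'])
a=shot('wrist','w7.png');b=shot('side','d7.png')
cv2.imwrite('pics/c7.png',np.hstack([cv2.resize(a[70:320,180:430],(400,400),interpolation=2),cv2.resize(b[200:320,160:280],(400,400),interpolation=2)])[:,:,::-1])
```

```text
[-0.91294894  0.17786183 -0.9796756 ] [0.5015868  0.23299906 0.34019888]
```

View pics/c7.png

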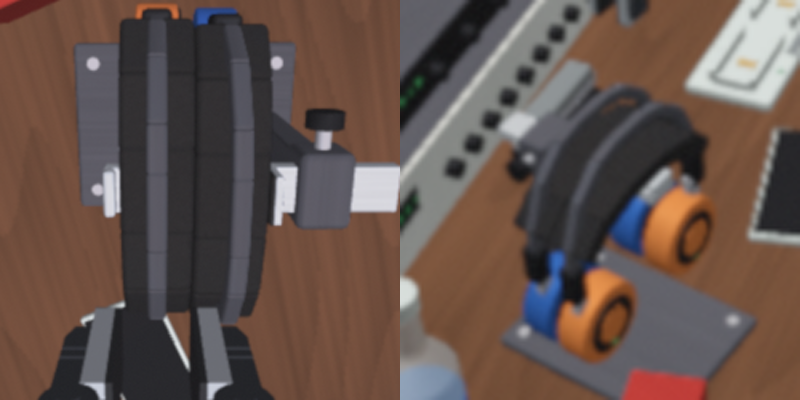

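Both headsets hang upright side by side behind the lip, and the gripper is clear of them. Handing in.

```bash
python3 -c "
from cell import env
print(env.sign_off())"
```

```text
the job is handed in; nothing more can be done
None
```

The orange headset now hangs on the lip side of the blue one, released; blue is back at the stop, both look upright in the last picture, and the job is handed in at about 16 s, though sign-off returned no verdict.

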